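# Load slide carriers onto the balance drying bar

## Task

Hang the three slide carriers on the pivoting drying bar one at a time, alternating sides so it stays near level: first the red-tabbed one in the outer saddle on the robot's left (the bar's green end), then the blue one in the outer saddle on the right (orange end), last the white one in the inner saddle on the left. Lower each slowly between the two rails onto the plain stretch and slide it gently along the bar until its pin drops into the saddle and you feel the sprung stop, then let go; never let an end of the bar dip more than about 8 degrees, do not ram the stops, and leave the yellow carrier, which already hangs, and the bottle, pot and slide box alone.

Things in the scene. Friction and masses are not known exactly. Their poses are not given: they have to be found in the camera images.
- bar_mid (a point): point on the tilting bar above its pivot, midway between its rails, level with their top face (115 mm above the table when level). y runs along the bar to the robot's left (green end), x across it, z up, tilting with the bar. Two steel rails 8 mm wide, 22 to 30 mm either side of the middle line; the 44 mm gap between is open above and below. End caps reach 177 mm from the pivot
- land_left (a point): on the bar, level with the rails' top, 90 mm left of the pivot: middle of the plain stretch between the left inner and outer saddles, plain for at least 12 mm either way. Set a carrier's pin down here, then slide
- land_right (a point): the same on the right, 90 mm from the pivot (plain at least 12 mm outwards)
- zone_left_outer (a point): on the bar, level with the rails' top, 136 mm left of the pivot. The black left outer saddle is clamped by hand and NOT measured: the middle of its seat lies up to 12 mm from this point, along the bar, either way. Its ramp faces the pivot, its brass stop is on the outer side: slide a carrier outwards into it. Stops are sprung, 2.5 N per mm for 4 mm; over 10 N on the bar or a stop is ramming
- zone_right_outer (a point): the same on the right, 136 mm from the pivot; seat up to 12 mm from it along the bar, not measured. Each saddle: the ramp starts 17 mm before the seat's middle, rises 6 mm in 11 mm, then drops 3 mm into a seat 7 mm long, its floor 3 mm above the rails (a seated pin's axis is 6 mm above the rails' top); then the stop wall, 14 mm above the rails, 3.5 mm past the seat's middle
- zone_left_inner (a point): on the bar, 52 mm left of the pivot; the left inner saddle's seat lies up to 8 mm from it along the bar, not measured. Same shape, but its ramp faces outwards and its stop is on the pivot side: slide a carrier inwards into it
- bar (a joint): tilt of the bar in rad, 0 level, positive when the robot's left (green) end is down. Centring spring 1.0 N m per rad, damped; a carrier in an outer saddle turns it by about 0.15, in an inner one by 0.06. The yellow carrier holds it at about -0.06 at the start. Pressed down 130 mm from the pivot it gives 17 mm per N; it is rigid along its length
- red: slide carrier, 30 (x) x 26 (y) x 80 mm upright steel cage with four slides, about 120 g, red grip tab on top: 14 mm thick in x, 20 mm in y, 98 to 132 mm above the underside. Pinch it across x, TCP 121 mm above the underside, so the fingertips clear the saddles. Stands on the table at the start. Origin: centre of the underside, z up
- blue: slide carrier, 30 (x) x 26 (y) x 80 mm upright steel cage with four slides, about 120 g, blue grip tab on top: 14 mm thick in x, 20 mm in y, 98 to 132 mm above the underside. Pinch it across x, TCP 121 mm above the underside, so the fingertips clear the saddles. Stands on the table at the start. Origin: centre of the underside, z up
- white: slide carrier, 30 (x) x 26 (y) x 80 mm upright steel cage with four slides, about 120 g, white grip tab on top: 14 mm thick in x, 20 mm in y, 98 to 132 mm above the underside. Pinch it across x, TCP 121 mm above the underside, so the fingertips clear the saddles. Stands on the table at the start. Origin: centre of the underside, z up
- red_pin (a point): middle of the red carrier's level hanging pin, on its axis, 87 mm above the underside; 6 mm thick, runs along the carrier's x and reaches 34 mm either side of the middle. The carrier hangs with the pin lying across both rails
- blue_pin (a point): middle of the blue carrier's level hanging pin, on its axis, 87 mm above the underside; 6 mm thick, runs along the carrier's x and reaches 34 mm either side of the middle. The carrier hangs with the pin lying across both rails
- white_pin (a point): middle of the white carrier's level hanging pin, on its axis, 87 mm above the underside; 6 mm thick, runs along the carrier's x and reaches 34 mm either side of the middle. The carrier hangs with the pin lying across both rails
- stand: fixed stand that carries the bar: base plate 150 (x) x 130 (y) x 12 mm, two posts beside the bar's middle that end 4 mm above the rails. Origin: centre of the underside, right below the pivot; y along the bar to the green end. A carrier like the others, with a yellow tab, already hangs for good 50 mm right of the pivot (it can swing)
- reagent: amber bottle with a red cap, 48 mm wide, 100 mm tall; leave alone. Origin: centre of the underside
- jar: open white ceramic pot, 56 mm wide, 50 mm tall; leave alone. Origin: centre of the underside
- slidebox: closed blue slide box 90 x 120 x 35 mm; leave alone. Origin: centre of the underside

How it is judged:
By the outcome, as a careful person would: the job done as asked, in the order asked, and still so for the second after the job is handed in, with the robot touching nothing.
It also fails if it takes over 72 s, if anything falls off the work surface, if the arm or the gripper's body presses on something with over 40 N, if the wrist force passes 120 N, or if a joint passes its speed limit or range.

## Robot

A 6-joint arm with a two-finger parallel gripper is mounted at the origin on the work surface. World frame = base frame: x ahead of the robot, y to its left, z up, the work surface at z = 0. Lengths are in mm, angles in rad, forces in N, time in s.
With the tool pointing down it reaches from about 275 to 1000 mm from the base axis. Payload 8.4 kg.
Tool frame: the origin (TCP) lies between the finger pads, 19 mm behind the fingertips; this is the grasp point; z points along the fingers, y is the direction in which the jaws open and shut (so a half turn about z gives the same grasp; the last joint's range is limited). The gripper opens to 85 mm and grips with 20 to 120 N. Pads are 22 mm wide; open, the fingers measure 114 mm over their backs; the gripper's body (76 mm by 85 mm) begins 54 mm behind the grasp point. The pads swing forward as they close: fully open they stand 13 mm farther back than shut.
Start: joints at [-1.123, 0.353, 1.633, -0, 1.155, -0.002], TCP at [271.74, -562.837, 249.981] pointing down, gripper open.
Joint ranges: [-2.63, 2.63], [-0.92, 2.1], [0.06, 2.66], [-1.3, 4.44], [0, 2.69], [-3.02, 3.02]. Speed limits (rad/s): [2.22, 2.22, 2.79, 3.14, 3.14, 3.14].

## Interface

Orientations are given as [roll, pitch, yaw] about the fixed x, y, z axes, in that order (R = Rz(yaw) Ry(pitch) Rx(roll)).
In Python, from rig import sense, grab_frame, get_calibration, sign_off, boxes_of, trace gives the robot as it stands.
- The arm moves only by the tool servo_tool, never from a script. Its argument "rows" is a list of rows, each a list of 3 entries, a list of its own where there are three numbers: the finger opening in mm, from 0 to 85.4, then the shift along the tool's x, y, z in mm, then the turn, a rotation vector about the tool's x, y, z in degrees. A call has 1 to 8 rows; each row shifts and turns the commanded pose from where the row before left it, along the tool's axes as they then stand; what a row does not reach is not made up. A row lasts 1/8 s, in which the tool goes at most 62.5 mm and 10.7 degrees, less where a joint would pass 70% of its speed; a pose out of reach is approached as far as the arm can. A call is refused whole if a number of a shift passes 62.5 or a number of a turn 10.7, either way. A call with a gripper value outside its range is refused whole. The fingers move at their own pace and stop on an object; "force" is the grip in N (left out, the last holds). Time passes only in rows, so rows that do not move let the fingers close. It gives the time, the measured TCP pose, the force and the opening at its end, in the units of the state.
- sense(): the state, without advancing time (a new reading comes with each control period).
- grab_frame(name): name is "side" or "top" or "wrist"; returns the picture (480x640x3 uint8, blue, green, red); there is no depth.
- get_calibration(name): a dict with "intrinsics" (3x3 intrinsics, pixels), "world_to_cam" (4x4, takes a point from world to camera coordinates). Camera axes: x right, y down, z forward; pixel columns grow to the right and rows downward; lengths in mm; the calibration is good to about 2 mm. A picture is of the moment at which its call begins: read the wrist's pose just before it. get_calibration takes no time and is no camera call; for the wrist camera it gives the pose at the moment of the call.
- sign_off(): hands the job in, once; it reports no verdict.
Trained networks look in the newest picture that a camera, given by its name, has taken for a name from the list of things; names that differ only in an ending like _2 or _b are one class to them, and where a whole thing is asked for, a point or a joint stands for the part that bears it (a point fixed in the world has none). Each returns a list of dicts, best first, with "conf" (0 to 1); they miss things now and then, are a little off and sometimes report something else, mostly with a low value. They report only what shows in the picture. A call takes as long as a camera call.
- boxes_of(camera, thing): "centre" ([x, y, z] in mm, in the coordinates of the camera as it stood for that picture, good to about 4 mm: the middle of the surface that is visible of it).
- trace(camera, thing): "mask" (480x640 bool, what is visible of it).
The state is a dict: "clock": time; "qpos": joint angles; "qvel": joint speeds; "joint_efforts": joint torques, N m; "eef_pos": TCP position; "tcp_rot": TCP orientation; "contact_force": force on the tool from outside, world axes, zero at the start; "wrist_torque": the same for the moment, N m; "opening": opening from 0.0 (shut) to 1.0 (fully open).
Only numpy, scipy, OpenCV 4.12 (cv2) and the standard library are available. Lean on these libraries where they do the work, as an engineer would, in place of code of your own. Each camera call takes 0.05 s, during which the arm holds its last target. There are 200 camera calls.

## Working session

There is one attempt and no reset: what is moved stays moved. The work goes in short steps, Python scripts to look and compute and a tool call to move; the robot and the scene stay as the last step left them, time stands still between calls to the robot, and variables do not carry over. Pictures are saved under pics/ and viewed, about 8 in all and at most 12, crops included, and the job is handed in when it is done.

Besides the shell and the picture viewer there is one more tool, called after "Request:" as name([rows], argument=value, ...), one row to a line, values as JSON. servo_tool: Moves the arm, as the interface text tells. Its arguments: {"type":"object","properties":{"rows":{"type":"array","items":{"type":"array"}},"force":{"type":"number"}},"required":["rows"]}

```bash
mkdir -p pics; ls
cat > h.py <<'E'
import numpy as np, cv2
from rig import *
def w(cam,p):
    T=np.array(get_calibration(cam)["world_to_cam"]); return (np.linalg.inv(T)@np.r_[p,1])[:3]
def px(cam,P):
    c=get_calibration(cam);T=np.array(c["world_to_cam"]);q=np.array(c["intrinsics"])@(T@np.r_[P,1])[:3];return q[:2]/q[2]
def ray(cam,uv,z):
    c=get_calibration(cam);T=np.linalg.inv(np.array(c["world_to_cam"]));d=T[:3,:3]@np.linalg.inv(np.array(c["intrinsics"]))@np.r_[uv,1];o=T[:3,3];return o+d*(z-o[2])/d[2]
E
python3 - <<'E'
from h import *
for c in ("side","top"):
    im=grab_frame(c); cv2.imwrite(f"pics/{c}0.png",im)
    T=np.linalg.inv(np.array(get_calibration(c)["world_to_cam"])); print(c,T[:3,3].round(),T[:3,2].round(2))
    for t in ("red","blue","white","bar","stand","reagent","jar","slidebox"):
        for b in boxes_of(c,t)[:2]: print(c,t,round(b["conf"],2),w(c,b["centre"]).round(1))
s=sense();print(s["clock"],s["eef_pos"],s["tcp_rot"],s["contact_force"])
E
```

```text
pics
side [488. 706. 601.] [ 0.15 -0.8  -0.59]
side blue 0.94 [423.7  38.   62.8]
side blue 0.45 [601.9  17.6 111.3]
side white 0.62 [443.9 294.   69.8]
side white 0.58 [601.9  15.9 112.9]
side bar 0.63 [600.8  13.7 117.9]
side stand 0.58 [605.   21.7  59. ]
side stand 0.4 [603.9  11.6 114. ]
side reagent 0.87 [ 714.5 -274.1   49.1]
side reagent 0.23 [419.4  33.5  61. ]
side jar 0.82 [702.4 328.8  33.2]
side slidebox 0.65 [757.1  -1.4  35.1]
top [ 348.   15. 1295.] [ 0.2  -0.01 -0.98]
top red 0.6 [ 418.2 -290.1   74. ]
top blue 0.56 [410.9  23.1  86.7]
top white 0.85 [435.9 281.7  78.5]
top bar 0.81 [599.9  -1.8 112.7]
top stand 0.76 [595.4  10.6  10.9]
top reagent 0.83 [ 704.8 -282.5   63.9]
top jar 0.92 [697.5 340.4  27.4]
top jar 0.61 [ 418.8 -289.3   75.1]
top slidebox 0.94 [751.2 -32.1  35. ]
0.9 [ 271.73859546 -562.85185224  249.98836635] [3.14158584e+00 6.14153605e-06 4.49770655e-01] [-0.28404023 -0.32985532  0.48111576]
```

View pics/top0.png

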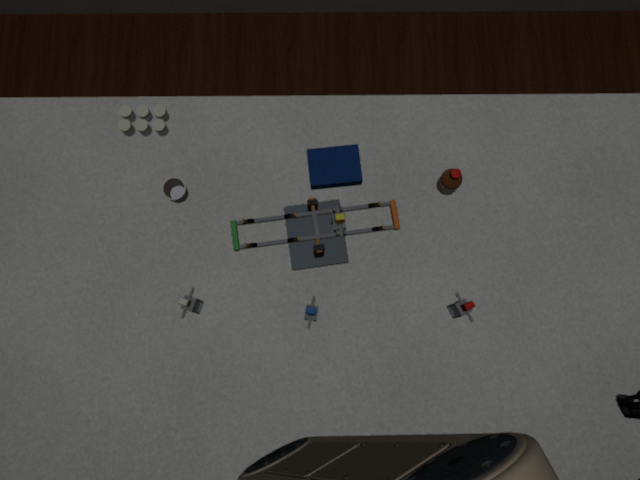

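View pics/side0.png

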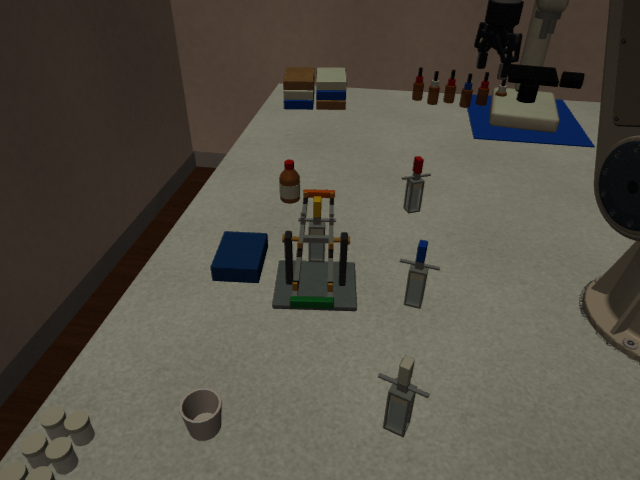

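Top view: red tab (466,306), blue (311,311), white (185,302). The bar runs from its green end (235,235) to its orange end (395,215). Next I'll get metric estimates of these.

Run:
```python
from h import *
im=cv2.imread("pics/top0.png").astype(int);b,g,r=im[...,0],im[...,1],im[...,2]
def cen(m,x0,x1,y0,y1):
    k=np.zeros_like(m);k[y0:y1,x0:x1]=m[y0:y1,x0:x1];v,u=np.nonzero(k);return np.array([u.mean(),v.mean()]),len(u)
G=cen((g>r+40)&(g>b+30),220,250,210,260);O=cen((r>b+70)&(r>g+40),380,410,190,240)
Rd=cen((r>g+70),450,490,290,325);B=cen((b>r+50),295,325,295,325)
# wide range of tilt: green up (+177*0.06=10), orange down
print(G,O,Rd,B)
print("green",ray("top",G[0],125).round(1),"orange",ray("top",O[0],105).round(1))
print("red",ray("top",Rd[0],122).round(1),"blue",ray("top",B[0],128).round(1),"white",ray("top",(185,302),125).round(1))
im=im.astype(np.uint8)
c=[cv2.resize(im[y-22:y+22,x-28:x+28],None,fx=7,fy=7,interpolation=3) for x,y in((461,305),(311,311),(191,302))]
big=cv2.resize(im[185:260,225:405],(784,327),interpolation=3)
out=np.vstack([np.hstack(c[:2]),np.hstack([c[2],cv2.resize(big,(392,164)),][:1]+[np.zeros((308,392,3),np.uint8)])])
out=cv2.convertScaleAbs(out,alpha=1.5)
out[308:308+164,392:]=cv2.resize(big,(392,164));cv2.imwrite("pics/crop1.png",out)
```

```text
(array([nan, nan]), 0) (array([395.63043478, 214.13043478]), 46) (array([469.5       , 305.15789474]), 38) (array([310.72340426, 310.27659574]), 47)
green [nan nan nan] orange [ 622.9 -158.2  105. ]
red [ 427. -300.  122.] blue [418.9  24.5 128. ] white [438.  280.5 125. ]<stdin>:4: RuntimeWarning: Mean of empty slice.
  ret = ret.dtype.type(ret / rcount)
```

View pics/crop1.png

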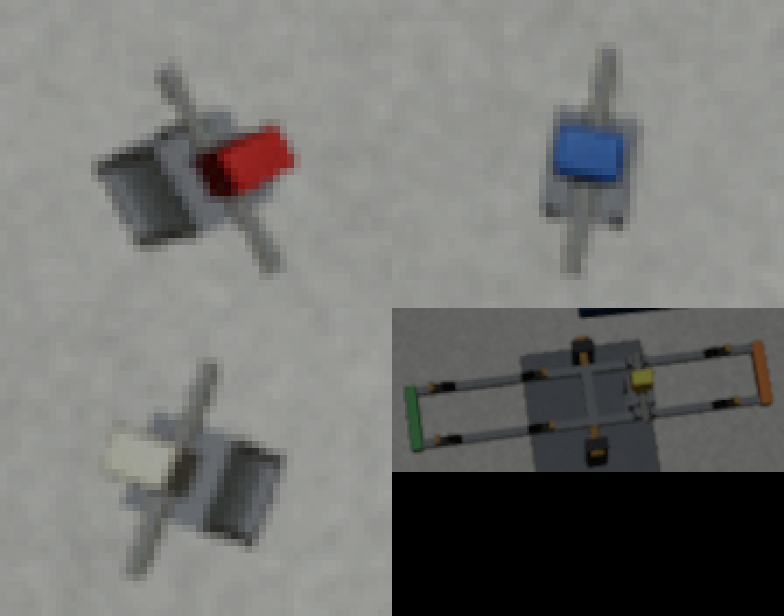

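Crop: the pin ends and bar caps are clearly visible. I'll turn them into poses.

Run:
```python
from h import *
for n,a,b in(("red",(456.6,293.3),(472,321.3)),("blue",(313.7,296.4),(308.7,327.6)),("white",(192.9,288.1),(182.3,318.1))):
    P,Q=ray("top",a,87),ray("top",b,87);d=P-Q;print(n,((P+Q)/2).round(1),"len",np.linalg.norm(d).round(1),"pin yaw deg",np.degrees(np.arctan2(d[1],d[0])).round(1))
G=ray("top",(234.6,235.8),126);O=ray("top",(394.9,214.7),104);d=G-O
print(G.round(1),O.round(1),"mid",((G+O)/2).round(1),"len",np.linalg.norm(d).round(1),"bar yaw deg",np.degrees(np.arctan2(-d[0],d[1])).round(2))
T=np.array(get_calibration("wrist")["world_to_cam"]);I=np.linalg.inv(T);print(I.round(2));print(get_calibration("wrist")["intrinsics"])
```

```text
red [ 425.1 -298.1   87. ] len 65.5 pin yaw deg 26.2
blue [418.   23.8  87. ] len 65.7 pin yaw deg -9.5
white [438.7 283.5  87. ] len 65.7 pin yaw deg -17.7
[574.3 182.2 126. ] [ 621.9 -156.7  104. ] mid [598.1  12.7 115. ] len 343.0 bar yaw deg 7.99
[[ 4.4000e-01 -8.5000e-01 -3.0000e-01  3.4826e+02]
 [-9.0000e-01 -4.1000e-01 -1.4000e-01 -5.2688e+02]
 [ 0.0000e+00  3.3000e-01 -9.4000e-01  3.7426e+02]
 [ 0.0000e+00  0.0000e+00  0.0000e+00  1.0000e+00]]
[[421.83257054   0.         322.48508238]
 [  0.         421.83257054 235.764177  ]
 [  0.           0.           1.        ]]
```

```bash
cat > plan.py <<'E'
# python3 plan.py x y z yawdeg nrows open : rows from the measured pose
import sys
from h import *
from scipy.spatial.transform import Rotation as R
x,y,z,yaw=map(float,sys.argv[1:5]);n=int(sys.argv[5]);op=float(sys.argv[6])
s=sense();p=np.array(s["eef_pos"]);A=R.from_euler("xyz",s["tcp_rot"]);B=R.from_euler("xyz",[180,0,yaw],degrees=True)
rv=(A.inv()*B).as_rotvec(degrees=True)/n;d=(np.array([x,y,z])-p)/n
for i in range(n):
    print([op,(A*R.from_rotvec(i*rv,degrees=True)).inv().apply(d).round(1).tolist(),rv.round(2).tolist()],end=",")
print();print("t",s["clock"],p.round(1))
E
python3 plan.py 425 -298 190 116.2 10 85
```

```text
[85.0, [25.3, -17.2, 6.0], [0.0, 0.0, -9.04]],[85.0, [27.7, -13.0, 6.0], [0.0, 0.0, -9.04]],[85.0, [29.4, -8.5, 6.0], [0.0, 0.0, -9.04]],[85.0, [30.4, -3.8, 6.0], [0.0, 0.0, -9.04]],[85.0, [30.6, 1.1, 6.0], [0.0, 0.0, -9.04]],[85.0, [30.0, 5.9, 6.0], [0.0, 0.0, -9.04]],[85.0, [28.7, 10.5, 6.0], [0.0, 0.0, -9.04]],[85.0, [26.7, 14.9, 6.0], [0.0, 0.0, -9.04]],[85.0, [24.1, 18.9, 6.0], [0.0, 0.0, -9.04]],[85.0, [20.8, 22.5, 6.0], [0.0, 0.0, -9.04]],
t 0.9 [ 271.7 -562.9  250. ]
```

Request:
servo_tool([
  [85,[25,-17,6],[0,0,-9]],
  [85,[28,-13,6],[0,0,-9]],
  [85,[29,-9,6],[0,0,-9]],
  [85,[30,-4,6],[0,0,-9]],
  [85,[31,1,6],[0,0,-9]],
  [85,[30,6,6],[0,0,-9]],
  [85,[29,11,6],[0,0,-9]],
  [85,[27,15,6],[0,0,-9]],
])

```text
clock: 1.9
eef_pos: [395.3, -349.9, 201.9]
tcp_rot: [3.141, 0.0, 1.712]
contact_force: [-0.5, -0.7, -1.2]
opening: 0.989
```

Request:
servo_tool([
  [85,[24,19,6],[0,0,-9]],
  [85,[21,22,6],[0,0,-9]],
  [85,[0,0,0],[0,0,0]],
])

```text
clock: 2.28
eef_pos: [425.8, -296.4, 189.7]
tcp_rot: [-3.141, -0.001, 2.024]
contact_force: [-0.5, -0.3, 1.0]
opening: 0.997
```

Run:
```python
from h import *
s=sense();print(s["clock"],np.round(s["eef_pos"],1),np.degrees(s["tcp_rot"]).round(1))
im=grab_frame("wrist");cv2.imwrite("pics/w1.png",im)
m=trace("wrist","red")[:1]
for q in m: cv2.imwrite("pics/m.png",q["mask"]*255);print(q["conf"])
P=np.array([425.1,-298.1,0])
for z in (87,132): print(px("wrist",P+[0,0,z]).round())
```

```text
2.275 [ 425.8 -296.4  189.7] [-180.    -0.   115.9]
0.97
[323. 243.]
[323. 276.][ WARN:0@1.683] global loadsave.cpp:1063 imwrite_ Unsupported depth image for selected encoder is fallbacked to CV_8U.
```

View pics/w1.png

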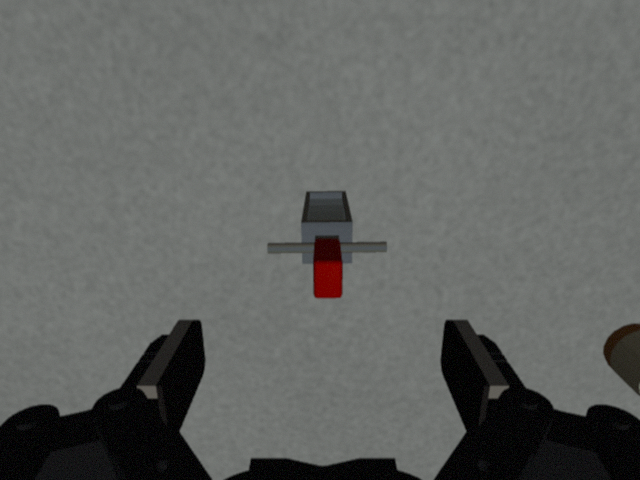

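The pin runs from (268,248) to (386,246) and the tab top is around (328,285). The carrier is aligned with the jaws, with only a small offset from my prediction.

```bash
python3 - <<'E'
from h import *
A=ray("wrist",(327,247),87);print(A.round(1))
E
python3 plan.py $(python3 -c "
from h import *
A=ray('wrist',(327,247),87);print(A[0],A[1],121)") 115.7 6 60
```

```text
[ 428.3 -299.1   87. ]
[60.0, [-0.4, 0.4, 11.5], [-0.0, 0.0, 0.0]],[60.0, [-0.4, 0.4, 11.5], [-0.0, 0.0, 0.0]],[60.0, [-0.4, 0.4, 11.5], [-0.0, 0.0, 0.0]],[60.0, [-0.4, 0.4, 11.5], [-0.0, 0.0, 0.0]],[60.0, [-0.4, 0.4, 11.5], [-0.0, 0.0, 0.0]],[60.0, [-0.4, 0.4, 11.5], [-0.0, 0.0, 0.0]],
t 2.375 [ 425.5 -298.1  190.1]
```

Request:
servo_tool([
  [60,[-1,1,14],[0,0,0]],
  [60,[-1,1,14],[0,0,0]],
  [60,[0,0,14],[0,0,0]],
  [60,[0,0,14],[0,0,0]],
  [60,[0,0,13],[0,0,0]],
  [10,[0,0,0],[0,0,0]],
  [10,[0,0,0],[0,0,0]],
  [10,[0,0,0],[0,0,0]],
], force=40)

```text
clock: 3.38
eef_pos: [428.4, -299.1, 121.5]
tcp_rot: [3.141, 0.001, 2.021]
contact_force: [0.1, -0.2, -2.0]
opening: 0.155
```

Request:
servo_tool([
  [10,[0,0,0],[0,0,0]],
  [10,[0,0,0],[0,0,0]],
])

```text
clock: 3.62
eef_pos: [428.4, -299.0, 121.4]
tcp_rot: [3.141, 0.001, 2.021]
contact_force: [0.7, 0.5, 3.3]
opening: 0.157
```

Request:
servo_tool([
  [10,[0,0,-20],[0,0,0]],
  [10,[0,0,-50],[0,0,0]],
  [10,[0,0,-55],[0,0,0]],
  [10,[0,0,-45],[0,0,0]],
  [10,[0,0,0],[0,0,0]],
])

```text
clock: 4.25
eef_pos: [429.5, -299.9, 294.7]
tcp_rot: [3.138, 0.006, 2.021]
contact_force: [-0.3, -0.8, -1.7]
opening: 0.156
```

```bash
python3 plan.py 586 102 290 98 12 10
```

```text
[10.0, [24.5, 26.3, 0.3], [0.02, 0.03, 1.48]],[10.0, [25.2, 25.7, 0.3], [0.02, 0.03, 1.48]],[10.0, [25.8, 25.0, 0.3], [0.02, 0.03, 1.48]],[10.0, [26.5, 24.3, 0.3], [0.02, 0.03, 1.48]],[10.0, [27.1, 23.6, 0.3], [0.02, 0.03, 1.48]],[10.0, [27.7, 22.9, 0.3], [0.02, 0.03, 1.48]],[10.0, [28.3, 22.2, 0.3], [0.02, 0.03, 1.48]],[10.0, [28.8, 21.5, 0.4], [0.02, 0.03, 1.48]],[10.0, [29.4, 20.7, 0.4], [0.02, 0.03, 1.48]],[10.0, [29.9, 20.0, 0.4], [0.02, 0.03, 1.48]],[10.0, [30.4, 19.2, 0.4], [0.02, 0.03, 1.48]],[10.0, [30.9, 18.4, 0.4], [0.02, 0.03, 1.48]],
t 4.25 [ 429.5 -299.9  294.7]
```

Request:
servo_tool([
  [10,[24,26,0],[0,0,1.5]],
  [10,[25,26,0],[0,0,1.5]],
  [10,[26,25,0],[0,0,1.5]],
  [10,[26,24,0],[0,0,1.5]],
  [10,[27,24,0],[0,0,1.5]],
  [10,[28,23,0],[0,0,1.5]],
  [10,[28,22,0],[0,0,1.5]],
  [10,[29,21,0],[0,0,1.5]],
])

```text
clock: 5.25
eef_pos: [531.9, -30.7, 289.3]
tcp_rot: [-3.139, -0.001, 1.81]
contact_force: [-0.2, -0.4, -2.2]
opening: 0.157
```

Request:
servo_tool([
  [10,[29,21,0],[0,0,1.5]],
  [10,[30,20,0],[0,0,1.5]],
  [10,[30,19,0],[0,0,1.5]],
  [10,[31,18,0],[0,0,1.5]],
  [10,[0,0,0],[0,0,0]],
  [10,[0,0,0],[0,0,0]],
])

```text
clock: 6.0
eef_pos: [584.1, 101.0, 289.6]
tcp_rot: [-3.139, 0.0, 1.707]
contact_force: [-1.3, 0.8, -0.6]
opening: 0.152
```

Run:
```python
from h import *
s=sense();print(s["clock"],np.round(s["eef_pos"],1),np.degrees(s["tcp_rot"]).round(1),s["contact_force"])
im=grab_frame("wrist");cv2.imwrite("pics/w2.png",cv2.convertScaleAbs(im,alpha=1.6))
import pickle;pickle.dump(get_calibration("wrist"),open("w2.pkl","wb"))
M=np.array([598,12.7,0]);Y=np.array([-.139,.99,0])
for d in(-177,-136,0,52,90,136,177):print(d,px("wrist",M+Y*d+[0,0,115+.06*d]).round())
```

```text
6.0 [584.1 101.  289.6] [-179.9    0.    97.8] [-1.25782689  0.7666986  -0.64642555]
-177 [325. 472.]
-136 [325. 441.]
0 [325. 316.]
52 [325. 258.]
90 [325. 210.]
136 [325. 146.]
177 [325.  82.]
```

View pics/w2.png

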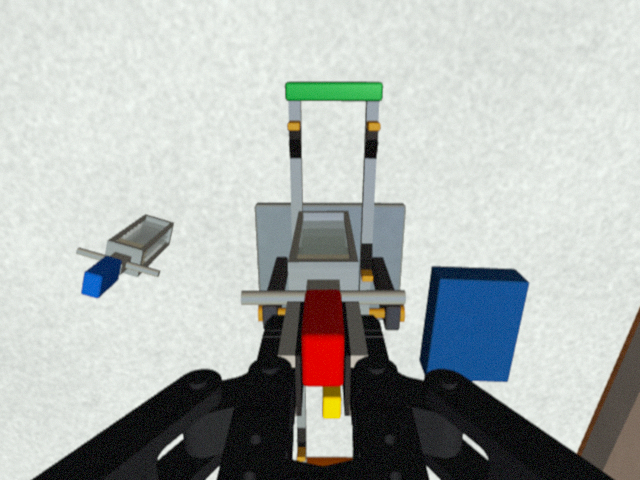

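```bash
cat > pk.py <<'E'
import pickle
from h import *
def rayk(f,uv,z):
    c=pickle.load(open(f,"rb"));T=np.linalg.inv(np.array(c["world_to_cam"]));d=T[:3,:3]@np.linalg.inv(np.array(c["intrinsics"]))@np.r_[uv,1];o=T[:3,3];return o+d*(z-o[2])/d[2]
E
python3 - <<'E'
from pk import *
import pickle
f="w2.pkl";c=pickle.load(open(f,"rb"));I=np.linalg.inv(c["world_to_cam"]);print(I[:3,3].round(1))
Y=np.array([-np.sin(np.radians(8)),np.cos(np.radians(8)),0]);M=np.array([598,12.7,0])
for n,uv,z in(("pin",(323.5,298),255.5),("cap far",(334,82),126),("rails at 200",(333,200),119),("rails at 110",(333.5,110),124),("rampstart",(333.5,157),122),("stop brass mid",(333.5,127),137),("brass far",(333.5,122),137)):
    P=rayk(f,uv,z);print(n,P.round(1),"along",((P-M)@Y).round(1),"lat",((P-M)@[Y[1],-Y[0],0]).round(1))
im=cv2.imread("pics/w2.png")
for u in (295,372,369): print(u,[int(x) for x in im[100:270:2,u].mean(1)])
E
```

```text
[573.1 183.9 414.2]
pin [584.4 101.6 255.5] along 89.9 lat -1.1
cap far [579.1 188.8 126. ] along 177.0 lat 5.8
rails at 200 [590.1 109.8 119. ] along 97.3 lat 5.7
rails at 110 [581.4 171.6 124. ] along 159.6 lat 5.6
rampstart [585.9 140.7 122. ] along 128.5 lat 5.8
stop brass mid [582.5 161.8 137. ] along 149.8 lat 5.4
brass far [582.1 164.9 137. ] along 152.9 lat 5.4
295 [92, 161, 163, 165, 161, 164, 162, 162, 162, 160, 124, 87, 136, 140, 135, 85, 33, 43, 42, 37, 23, 33, 19, 19, 11, 15, 18, 24, 19, 114, 161, 162, 163, 164, 161, 161, 162, 161, 163, 161, 165, 162, 161, 162, 162, 161, 164, 160, 163, 161, 164, 165, 160, 161, 164, 159, 164, 161, 163, 161, 160, 154, 140, 119, 100, 82, 71, 69, 70, 66, 69, 68, 68, 73, 71, 67, 68, 70, 72, 65, 72, 123, 156, 154, 164]
372 [73, 150, 163, 165, 164, 161, 165, 165, 162, 163, 135, 81, 136, 138, 135, 100, 56, 58, 52, 54, 15, 32, 17, 8, 14, 13, 10, 10, 8, 96, 162, 164, 163, 163, 166, 164, 165, 162, 162, 164, 164, 163, 161, 165, 161, 161, 162, 160, 163, 161, 161, 164, 163, 161, 158, 159, 163, 164, 162, 162, 160, 158, 161, 161, 158, 159, 158, 157, 155, 162, 152, 150, 104, 95, 104, 96, 100, 99, 93, 38, 7, 18, 30, 10, 23]
369 [73, 152, 164, 160, 164, 165, 162, 164, 162, 164, 130, 78, 123, 124, 118, 88, 54, 53, 50, 56, 25, 9, 0, 6, 23, 18, 12, 23, 23, 103, 162, 164, 168, 165, 159, 164, 164, 163, 164, 165, 164, 164, 165, 161, 165, 160, 164, 164, 167, 163, 161, 163, 161, 165, 162, 162, 166, 161, 161, 163, 165, 165, 162, 162, 161, 164, 163, 162, 164, 161, 160, 156, 49, 33, 32, 29, 30, 38, 24, 37, 17, 20, 27, 24, 30]
```

Picture w2 shows the rails at u≈297 and 369, so their midline is 333.5. The red pin spans u 242–405, so I need to shift 7 mm towards tool +y. The left outer saddle's ramp starts at v=157, 128 mm along the bar, which puts the seat at about 145 mm.

Request:
servo_tool([
  [10,[0,4,5],[0,0,0]],
  [10,[0,3,15],[0,0,0]],
  [10,[0,0,20],[0,0,0]],
  [10,[0,0,20],[0,0,0]],
  [10,[0,0,20],[0,0,0]],
  [10,[0,0,20],[0,0,0]],
  [10,[0,0,18],[0,0,0]],
  [10,[0,0,4],[0,0,0]],
])

```text
clock: 7.05
eef_pos: [591.0, 102.0, 167.2]
tcp_rot: [-3.139, 0.0, 1.706]
contact_force: [-0.2, -0.2, -1.2]
opening: 0.157
```

Request:
servo_tool([
  [10,[0,0,2],[0,0,0]],
  [10,[0,0,2],[0,0,0]],
  [10,[0,0,2],[0,0,0]],
  [10,[0,0,2],[0,0,0]],
  [10,[0,0,2],[0,0,0]],
  [10,[0,0,2],[0,0,0]],
  [10,[0,0,2],[0,0,0]],
  [10,[0,0,0],[0,0,0]],
])

```text
clock: 8.05
eef_pos: [591.8, 102.3, 154.8]
tcp_rot: [-3.141, 0.0, 1.706]
contact_force: [-0.2, -0.5, -0.5]
opening: 0.157
```

Run:
```python
from h import *
s=sense();print(s["clock"],np.round(s["eef_pos"],1),np.degrees(s["tcp_rot"]).round(1),s["contact_force"])
im=grab_frame("side");cv2.imwrite("pics/s2.png",cv2.convertScaleAbs(cv2.resize(im[150:330,240:400],None,fx=3.3,fy=3.3,interpolation=3),alpha=1.6))
```

```text
8.05 [591.8 102.3 154.8] [-180.     0.    97.8] [-0.23608892 -0.51916215 -0.52463885]
```

View pics/s2.png

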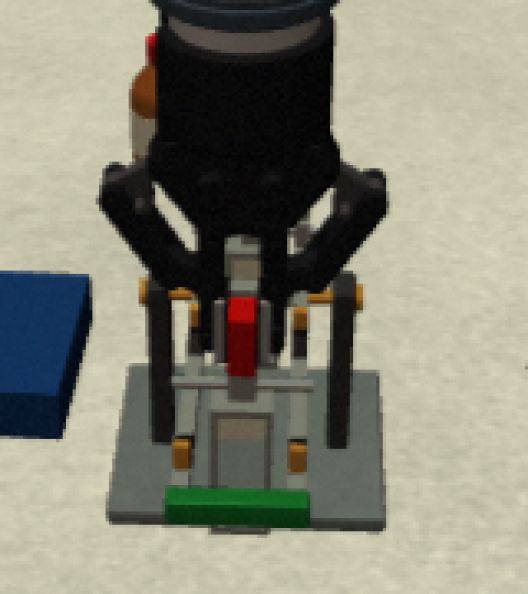

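The pin lies across both rails, about 2 mm towards +x of the midline. I'll slide outwards with a small correction.

Request:
servo_tool([
  [10,[3,-0.5,1],[0,0,0]],
  [10,[5,-0.5,1],[0,0,0]],
  [10,[6,-0.5,0],[0,0,0]],
  [10,[6,0,0],[0,0,0]],
  [10,[6,0,0],[0,0,0]],
  [10,[6,0,0],[0,0,0]],
  [10,[6,0,0],[0,0,0]],
  [10,[4,0,0],[0,0,0]],
])

```text
clock: 9.1
eef_pos: [584.7, 144.1, 153.0]
tcp_rot: [-3.142, 0.0, 1.707]
contact_force: [0.4, -0.2, -0.2]
opening: 0.153
```

Request:
servo_tool([
  [10,[2,0,0],[0,0,0]],
  [10,[2,0,0],[0,0,0]],
  [10,[2,0,0],[0,0,0]],
  [10,[0,0,0],[0,0,0]],
])

```text
clock: 9.6
eef_pos: [583.9, 149.9, 153.0]
tcp_rot: [3.142, -0.0, 1.706]
contact_force: [0.1, 1.2, -1.6]
opening: 0.157
```

```bash
cat > st.py <<'E'
from h import *
Y=np.array([-np.sin(np.radians(8)),np.cos(np.radians(8)),0]);X=np.array([Y[1],-Y[0],0]);M=np.array([603.6,13.5,0])
s=sense();p=np.array(s["eef_pos"]);f=np.array(s["contact_force"])
print(s["clock"],"along",((p-M)@Y).round(1),"lat",((p-M)@X).round(1),"z",p[2].round(1),"F along/lat/z",(f@Y).round(2),(f@X).round(2),f[2].round(2),"yaw",np.degrees(s["tcp_rot"][2]).round(1))
E
python3 st.py
```

```text
9.6 along 137.8 lat -0.5 z 153.0 F along/lat/z 1.21 0.24 -1.59 yaw 97.8
```

Request:
servo_tool([
  [10,[1,0,0],[0,0,0]],
  [10,[1,0,0],[0,0,0]],
  [10,[1,0,0],[0,0,0]],
  [10,[1,0,0],[0,0,0]],
  [10,[0,0,0],[0,0,0]],
])

```text
clock: 10.22
eef_pos: [583.4, 153.7, 153.0]
tcp_rot: [3.142, -0.0, 1.706]
contact_force: [0.1, 0.5, -0.7]
opening: 0.159
```

Request:
servo_tool([
  [10,[1,0,0],[0,0,0]],
  [10,[1,0,0],[0,0,0]],
  [10,[0,0,0],[0,0,0]],
])

```text
clock: 10.6
eef_pos: [583.1, 155.7, 153.0]
tcp_rot: [3.142, -0.0, 1.706]
contact_force: [0.5, 0.1, -1.2]
opening: 0.152
```

Request:
servo_tool([
  [10,[1,0,0],[0,0,0]],
  [10,[0,0,0],[0,0,0]],
])

```text
clock: 10.85
eef_pos: [582.9, 156.6, 153.0]
tcp_rot: [-3.142, 0.0, 1.706]
contact_force: [-1.2, -1.2, -0.9]
opening: 0.158
```

Request:
servo_tool([
  [10,[1,0,0],[0,0,0]],
  [10,[0,0,0],[0,0,0]],
])

```text
clock: 11.1
eef_pos: [582.8, 157.4, 153.0]
tcp_rot: [-3.142, 0.0, 1.706]
contact_force: [0.5, -3.1, -1.5]
opening: 0.153
```

Request:
servo_tool([
  [10,[0,0,0],[0,0,0]],
])

```text
clock: 11.22
eef_pos: [582.8, 157.4, 153.0]
tcp_rot: [-3.142, 0.0, 1.706]
contact_force: [-0.6, -3.0, -0.0]
opening: 0.156
```

Request:
servo_tool([
  [10,[-0.7,0,2],[0,0,0]],
  [10,[0,0,2],[0,0,0]],
  [10,[0,0,2],[0,0,0]],
  [10,[0,0,2],[0,0,0]],
  [10,[0,0,1],[0,0,0]],
  [10,[0,0,0],[0,0,0]],
])

```text
clock: 11.98
eef_pos: [582.9, 156.9, 143.9]
tcp_rot: [-3.141, 0.0, 1.707]
contact_force: [0.5, -2.1, 0.9]
opening: 0.153
```

```bash
python3 st.py
python3 - <<'E'
from h import *
im=grab_frame("side");a=cv2.resize(im[150:330,240:400],None,fx=3.3,fy=3.3,interpolation=3)
cv2.imwrite("pics/s3.png",cv2.convertScaleAbs(a,alpha=1.6))
E
```

```text
11.975 along 144.9 lat -0.5 z 143.9 F along/lat/z -2.16 0.19 0.87 yaw 97.8
```

View pics/s3.png

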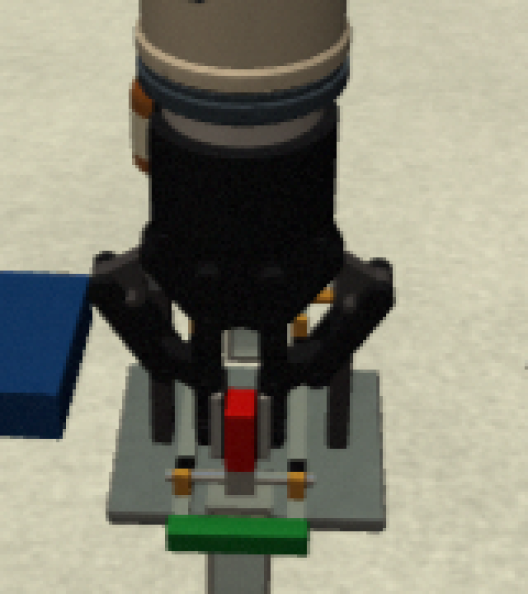

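The pin sits against both brass stops, at (170–312, 477), with the bar tipped gently. I'll release it now.

Request:
servo_tool([
  [10,[-0.6,0,1],[0,0,0]],
  [25,[0,0,0],[0,0,0]],
  [40,[0,0,0],[0,0,0]],
  [50,[0,0,-5],[0,0,0]],
  [50,[0,0,-25],[0,0,0]],
  [60,[0,0,-40],[0,0,0]],
  [60,[0,0,-40],[0,0,0]],
])

```text
clock: 12.9
eef_pos: [582.9, 156.4, 254.4]
tcp_rot: [-3.142, -0.0, 1.706]
contact_force: [1.6, 0.3, 0.1]
opening: 0.7
```

```bash
python3 st.py; python3 plan.py 418 24 195 80.5 10 60
```

```text
12.9 along 144.4 lat -0.6 z 254.4 F along/lat/z 0.1 1.67 0.15 yaw 97.8
[60.0, [-10.9, -18.1, 5.9], [-0.0, -0.0, 1.73]],[60.0, [-11.4, -17.8, 5.9], [-0.0, -0.0, 1.73]],[60.0, [-12.0, -17.4, 5.9], [-0.0, -0.0, 1.73]],[60.0, [-12.5, -17.1, 5.9], [-0.0, -0.0, 1.73]],[60.0, [-13.0, -16.7, 5.9], [-0.0, -0.0, 1.73]],[60.0, [-13.5, -16.3, 5.9], [-0.0, -0.0, 1.73]],[60.0, [-14.0, -15.9, 5.9], [-0.0, -0.0, 1.73]],[60.0, [-14.4, -15.4, 5.9], [-0.0, -0.0, 1.73]],[60.0, [-14.9, -15.0, 5.9], [-0.0, -0.0, 1.73]],[60.0, [-15.3, -14.5, 5.9], [-0.0, -0.0, 1.73]],
t 12.9 [582.9 156.4 254.4]
```

Request:
servo_tool([
  [60,[-11,-18,6],[0,0,1.7]],
  [60,[-14,-22,7],[0,0,2.2]],
  [60,[-15,-22,7],[0,0,2.2]],
  [60,[-16,-21,7],[0,0,2.2]],
  [60,[-17,-20,8],[0,0,2.2]],
  [60,[-18,-20,8],[0,0,2.2]],
  [60,[-18,-19,8],[0,0,2.2]],
  [60,[-19,-18,8],[0,0,2.2]],
])

```text
clock: 13.9
eef_pos: [422.6, 26.5, 194.2]
tcp_rot: [3.141, -0.0, 1.407]
contact_force: [0.1, -0.2, 0.3]
opening: 0.7
```

Request:
servo_tool([
  [60,[0,0,0],[0,0,0]],
  [60,[0,0,0],[0,0,0]],
])

```text
clock: 14.15
eef_pos: [424.3, 27.2, 194.7]
tcp_rot: [3.14, -0.001, 1.408]
contact_force: [-0.3, -0.0, 0.0]
opening: 0.701
```

Run:
```python
from h import *
s=sense();print(s["clock"],np.round(s["eef_pos"],1),np.degrees(s["tcp_rot"]).round(1))
im=grab_frame("wrist");sd=grab_frame("side")
cv2.imwrite("pics/w4.png",np.hstack([cv2.convertScaleAbs(im,alpha=1.4)[:,100:540],cv2.resize(cv2.convertScaleAbs(sd[150:330,240:375],alpha=1.5),(360,480),interpolation=3)]))
P=np.array([418,23.8,0])
for z in (87,132): print(px("wrist",P+[0,0,z]).round())
```

```text
14.15 [424.3  27.2 194.7] [179.9  -0.   80.7]
[312. 248.]
[310. 281.]
```

View pics/w4.png

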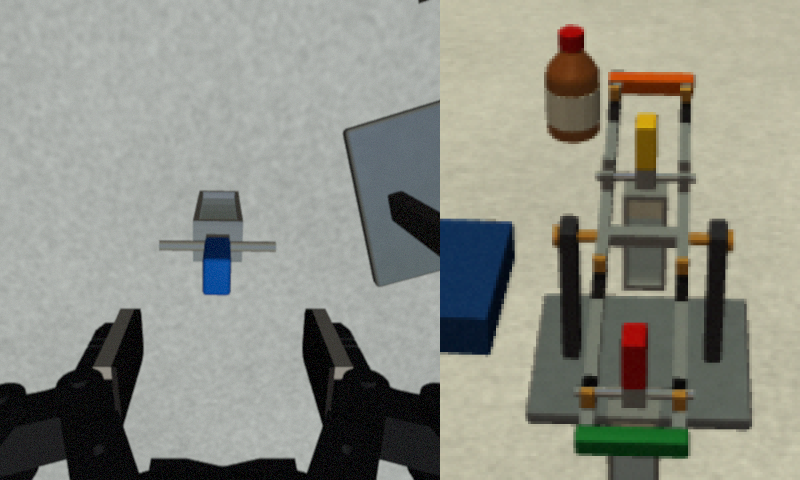

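Red hangs in its saddle, with its pin at (635,393) behind both brass stops. The blue pin in the full wrist image runs (260,245)–(375,246), so its centre is (318,246).

```bash
python3 plan.py $(python3 -c "
from h import *
A=ray('wrist',(318,246),87);print(A[0],A[1],121)") 80.5 5 60
```

```text
[60.0, [-0.6, -0.5, 14.7], [0.02, -0.01, 0.04]],[60.0, [-0.6, -0.5, 14.7], [0.02, -0.01, 0.04]],[60.0, [-0.6, -0.5, 14.7], [0.02, -0.01, 0.04]],[60.0, [-0.6, -0.5, 14.7], [0.02, -0.01, 0.04]],[60.0, [-0.6, -0.5, 14.7], [0.02, -0.01, 0.04]],
t 14.25 [424.3  27.4 194.6]
```

Request:
servo_tool([
  [60,[-1,-1,15],[0,0,0]],
  [60,[-1,-1,15],[0,0,0]],
  [60,[-1,-0.5,15],[0,0,0]],
  [60,[0,0,15],[0,0,0]],
  [60,[0,0,13.5],[0,0,0]],
  [10,[0,0,0],[0,0,0]],
  [10,[0,0,0],[0,0,0]],
  [10,[0,0,0],[0,0,0]],
], force=40)

```text
clock: 15.25
eef_pos: [420.8, 24.4, 121.1]
tcp_rot: [3.14, -0.0, 1.408]
contact_force: [1.0, 0.0, -1.6]
opening: 0.159
```

Request:
servo_tool([
  [10,[0,0,0],[0,0,0]],
  [10,[0,0,-20],[0,0,0]],
  [10,[0,0,-50],[0,0,0]],
  [10,[0,0,-55],[0,0,0]],
  [10,[0,0,-45],[0,0,0]],
  [10,[0,0,0],[0,0,0]],
])

```text
clock: 16.0
eef_pos: [421.9, 24.4, 293.8]
tcp_rot: [3.135, -0.001, 1.408]
contact_force: [0.4, -0.7, -1.2]
opening: 0.159
```

```bash
python3 st.py; python3 plan.py $(python3 -c "
import numpy as np
a=np.radians(8);d=-92;print(603.6-d*np.sin(a)*1,13.5+d*np.cos(a),290)") 98 8 10
```

```text
16.0 along 36.1 lat -178.4 z 293.8 F along/lat/z -0.74 0.28 -1.24 yaw 80.7
[10.0, [-8.6, 26.1, 0.6], [0.05, -0.0, -2.17]],[10.0, [-9.6, 25.7, 0.6], [0.05, -0.0, -2.17]],[10.0, [-10.6, 25.3, 0.6], [0.05, -0.0, -2.17]],[10.0, [-11.5, 24.9, 0.6], [0.05, -0.0, -2.17]],[10.0, [-12.5, 24.5, 0.6], [0.05, -0.0, -2.17]],[10.0, [-13.4, 24.0, 0.5], [0.05, -0.0, -2.17]],[10.0, [-14.3, 23.4, 0.5], [0.05, -0.0, -2.17]],[10.0, [-15.2, 22.9, 0.5], [0.05, -0.0, -2.17]],
t 16.0 [421.9  24.4 293.8]
```

Request:
servo_tool([
  [10,[-9,26,0],[0,0,-2.2]],
  [10,[-10,26,0],[0,0,-2.2]],
  [10,[-11,25,0],[0,0,-2.2]],
  [10,[-12,25,0],[0,0,-2.2]],
  [10,[-12,24,0],[0,0,-2.2]],
  [10,[-13,24,0],[0,0,-2.1]],
  [10,[-14,23,0],[0,0,-2.1]],
  [10,[-15,23,0],[0,0,-2.1]],
])

```text
clock: 17.0
eef_pos: [613.7, -78.0, 288.5]
tcp_rot: [-3.139, -0.001, 1.711]
contact_force: [-0.3, 0.5, -1.0]
opening: 0.16
```

Request:
servo_tool([
  [10,[0,0,0],[0,0,0]],
  [10,[0,0,0],[0,0,0]],
])

```text
clock: 17.25
eef_pos: [612.7, -77.5, 289.0]
tcp_rot: [-3.139, -0.001, 1.709]
contact_force: [0.5, 0.5, -1.3]
opening: 0.158
```

```bash
python3 st.py
python3 - <<'E'
from h import *
im=grab_frame("wrist");cv2.imwrite("pics/w5.png",cv2.convertScaleAbs(im,alpha=1.6))
import pickle;pickle.dump(get_calibration("wrist"),open("w5.pkl","wb"))
E
```

```text
17.25 along -91.4 lat -3.6 z 289.0 F along/lat/z 0.39 0.55 -1.29 yaw 97.9
```

View pics/w5.png

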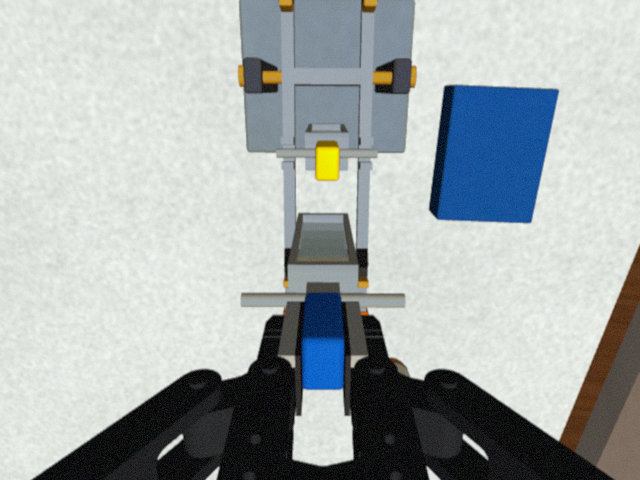

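Run:
```python
from pk import *
a=np.radians(8);Y=np.array([-np.sin(a),np.cos(a),0]);X=np.array([Y[1],-Y[0],0]);M=np.array([603.6,13.5,0])
for n,uv,z in(("pin",(323.5,300),254.5),("rails200",(326.5,200),121),("rails120",(327,120),117),("axle",(327,75),115),("yellowpin",(327,153),122),("ramp0",(326,249),126),("brass mid",(326,283),140)):
    P=rayk("w5.pkl",uv,z)-M;print(n,"along",(P@Y).round(1),"lat",(P@X).round(1))
im=cv2.imread("pics/w5.png").mean(2)
for u in (287,290,361,364): print(u,im[236:292:2,u].astype(int).tolist())
for v in (195,220): print(v,im[v,278:302].astype(int).tolist(),im[v,352:376].astype(int).tolist())
```

```text
pin along -91.5 lat -3.3
rails200 along -82.2 lat -1.2
rails120 along -27.3 lat -1.0
axle along 1.4 lat -1.0
yellowpin along -48.8 lat -0.9
ramp0 along -117.7 lat -1.5
brass mid along -138.4 lat -1.5
287 [161, 164, 161, 161, 161, 156, 87, 7, 24, 1, 19, 13, 12, 41, 65, 92, 89, 86, 88, 88, 89, 99, 95, 144, 145, 144, 152, 162]
290 [164, 160, 163, 161, 157, 153, 91, 48, 54, 62, 68, 67, 67, 68, 117, 157, 161, 158, 161, 161, 165, 162, 159, 162, 161, 163, 163, 164]
361 [156, 163, 164, 163, 158, 162, 106, 21, 22, 19, 30, 30, 18, 35, 6, 28, 54, 55, 47, 54, 53, 47, 68, 130, 139, 136, 156, 163]
364 [163, 163, 162, 163, 162, 165, 103, 19, 28, 31, 16, 30, 10, 26, 12, 11, 54, 56, 53, 49, 50, 51, 56, 118, 140, 135, 159, 164]
195 [224, 228, 220, 223, 222, 202, 177, 163, 165, 160, 163, 163, 165, 164, 161, 167, 145, 150, 209, 230, 228, 228, 232, 232] [221, 224, 225, 226, 201, 138, 153, 163, 164, 163, 165, 162, 160, 167, 163, 163, 169, 202, 223, 227, 226, 225, 222, 221]
220 [222, 219, 221, 218, 218, 211, 175, 162, 160, 162, 162, 161, 163, 164, 163, 162, 154, 125, 132, 95, 67, 64, 68, 70] [223, 223, 222, 212, 142, 120, 156, 162, 161, 162, 162, 164, 161, 162, 161, 163, 185, 215, 225, 222, 222, 217, 222, 223]
```

The blue pin needs to move 2 mm towards tool +y to sit over the bar's midline. The right saddle's ramp starts at −118, which puts the seat at about −135.

Request:
servo_tool([
  [10,[0,2,5],[0,0,0]],
  [10,[0,0,16],[0,0,0]],
  [10,[0,0,20],[0,0,0]],
  [10,[0,0,20],[0,0,0]],
  [10,[0,0,20],[0,0,0]],
  [10,[0,0,20],[0,0,0]],
  [10,[0,0,16],[0,0,0]],
  [10,[0,0,4],[0,0,0]],
])

```text
clock: 18.3
eef_pos: [614.9, -77.2, 167.9]
tcp_rot: [-3.139, -0.001, 1.71]
contact_force: [-0.3, 0.0, -1.6]
opening: 0.158
```

Request:
servo_tool([
  [10,[0,0,2],[0,0,0]],
  [10,[0,0,2],[0,0,0]],
  [10,[0,0,2],[0,0,0]],
  [10,[0,0,2],[0,0,0]],
  [10,[0,0,2],[0,0,0]],
  [10,[0,0,2],[0,0,0]],
  [10,[0,0,0],[0,0,0]],
])

```text
clock: 19.18
eef_pos: [615.7, -77.4, 157.3]
tcp_rot: [-3.141, -0.0, 1.71]
contact_force: [-0.1, -1.0, -1.4]
opening: 0.156
```

```bash
python3 st.py
```

```text
19.175 along -91.7 lat -0.6 z 157.3 F along/lat/z -0.94 -0.18 -1.39 yaw 98.0
```

Request:
servo_tool([
  [10,[-3,-0.4,1],[0,0,0]],
  [10,[-5,-0.4,0],[0,0,0]],
  [10,[-6,0,0],[0,0,0]],
  [10,[-6,0,0],[0,0,0]],
  [10,[-6,0,0],[0,0,0]],
  [10,[-5,0,0],[0,0,0]],
  [10,[-3,0,0],[0,0,0]],
  [10,[0,0,0],[0,0,0]],
])

```text
clock: 20.18
eef_pos: [619.8, -111.6, 156.5]
tcp_rot: [3.142, 0.0, 1.71]
contact_force: [-0.1, -0.4, 0.1]
opening: 0.153
```

Request:
servo_tool([
  [10,[-1,0,0],[0,0,0]],
  [10,[-1,0,0],[0,0,0]],
  [10,[-1,0,0],[0,0,0]],
  [10,[-1,0,0],[0,0,0]],
  [10,[-1,0,0],[0,0,0]],
  [10,[0,0,0],[0,0,0]],
])

```text
clock: 20.92
eef_pos: [620.5, -116.4, 156.5]
tcp_rot: [3.141, 0.0, 1.71]
contact_force: [-0.4, -0.9, -0.3]
opening: 0.155
```

```bash
python3 st.py
```

```text
20.925 along -131.0 lat -1.3 z 156.5 F along/lat/z -0.86 -0.51 -0.29 yaw 98.0
```

Request:
servo_tool([
  [10,[-1,0,0],[0,0,0]],
  [10,[-1,0,0],[0,0,0]],
  [10,[0,0,0],[0,0,0]],
])

```text
clock: 21.3
eef_pos: [620.7, -118.1, 156.4]
tcp_rot: [-3.141, -0.0, 1.71]
contact_force: [0.5, -0.1, -0.4]
opening: 0.158
```

Request:
servo_tool([
  [10,[-1,0,0],[0,0,0]],
  [10,[0,0,0],[0,0,0]],
])

```text
clock: 21.55
eef_pos: [620.8, -119.2, 156.5]
tcp_rot: [-3.142, -0.0, 1.71]
contact_force: [0.7, 0.1, 0.5]
opening: 0.158
```

Request:
servo_tool([
  [10,[-1,0,0],[0,0,0]],
  [10,[0,0,0],[0,0,0]],
])

```text
clock: 21.8
eef_pos: [620.9, -120.0, 156.4]
tcp_rot: [-3.141, -0.0, 1.71]
contact_force: [0.5, 1.2, -0.7]
opening: 0.155
```

Request:
servo_tool([
  [10,[-1,0,0],[0,0,0]],
  [10,[0,0,0],[0,0,0]],
])

```text
clock: 22.05
eef_pos: [621.0, -120.8, 156.4]
tcp_rot: [-3.141, -0.001, 1.71]
contact_force: [-0.0, 3.3, -0.3]
opening: 0.152
```

Request:
servo_tool([
  [10,[0,0,0],[0,0,0]],
])

```text
clock: 22.18
eef_pos: [621.0, -120.8, 156.4]
tcp_rot: [-3.141, -0.0, 1.71]
contact_force: [-0.3, 3.1, -0.5]
opening: 0.156
```

Request:
servo_tool([
  [10,[0.7,0,2],[0,0,0]],
  [10,[0,0,2],[0,0,0]],
  [10,[0,0,2],[0,0,0]],
  [10,[0,0,2],[0,0,0]],
  [10,[0.5,0,1],[0,0,0]],
  [10,[0,0,0],[0,0,0]],
])

```text
clock: 22.92
eef_pos: [621.0, -120.1, 147.5]
tcp_rot: [3.142, 0.0, 1.71]
contact_force: [-0.6, 0.4, 0.7]
opening: 0.156
```

```bash
python3 st.py
python3 - <<'E'
from h import *
im=grab_frame("side");a=cv2.resize(im[150:330,240:400],None,fx=3.3,fy=3.3,interpolation=3)
cv2.imwrite("pics/s6.png",cv2.convertScaleAbs(a,alpha=1.6))
E
```

```text
22.925 along -134.7 lat -1.4 z 147.5 F along/lat/z 0.48 -0.55 0.72 yaw 98.0
```

View pics/s6.png

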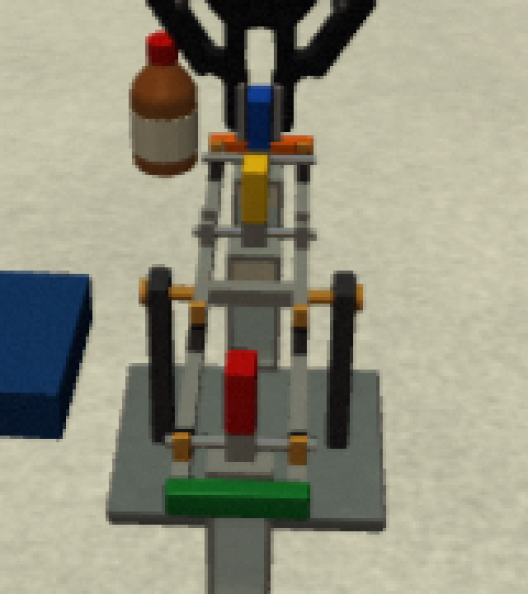

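Blue's pin, at (200–315, 158), sits against the right stops. I'll release it and go to white. That's 10 pictures viewed so far.

Request:
servo_tool([
  [10,[0,0,0.5],[0,0,0]],
  [25,[0,0,0],[0,0,0]],
  [40,[0,0,0],[0,0,0]],
  [50,[0,0,-5],[0,0,0]],
  [50,[0,0,-25],[0,0,0]],
  [60,[0,0,-40],[0,0,0]],
  [60,[0,0,-40],[0,0,0]],
])

```text
clock: 23.85
eef_pos: [620.8, -119.9, 258.4]
tcp_rot: [-3.141, 0.0, 1.71]
contact_force: [0.2, 0.2, -0.4]
opening: 0.701
```

```bash
python3 st.py; python3 plan.py 439 283 195 72.3 14 60
```

```text
23.85 along -134.5 lat -1.5 z 258.4 F along/lat/z 0.16 0.22 -0.37 yaw 98.0
[60.0, [30.3, -8.9, 4.5], [-0.0, 0.0, 1.83]],[60.0, [30.0, -9.8, 4.5], [-0.0, 0.0, 1.83]],[60.0, [29.7, -10.8, 4.5], [-0.0, 0.0, 1.83]],[60.0, [29.3, -11.7, 4.5], [-0.0, 0.0, 1.83]],[60.0, [28.9, -12.7, 4.5], [-0.0, 0.0, 1.83]],[60.0, [28.5, -13.6, 4.5], [-0.0, 0.0, 1.83]],[60.0, [28.1, -14.5, 4.5], [-0.0, 0.0, 1.83]],[60.0, [27.6, -15.4, 4.5], [-0.0, 0.0, 1.83]],[60.0, [27.1, -16.3, 4.5], [-0.0, 0.0, 1.83]],[60.0, [26.5, -17.1, 4.5], [-0.0, 0.0, 1.83]],[60.0, [26.0, -18.0, 4.5], [-0.0, 0.0, 1.83]],[60.0, [25.4, -18.8, 4.5], [-0.0, 0.0, 1.83]],[60.0, [24.8, -19.6, 4.5], [-0.0, 0.0, 1.83]],[60.0, [24.1, -20.4, 4.5], [-0.0, 0.0, 1.83]],
t 23.85 [ 620.8 -119.9  258.4]
```

Request:
servo_tool([
  [60,[30,-9,0],[0,0,1.8]],
  [60,[30,-10,0],[0,0,1.8]],
  [60,[30,-11,0],[0,0,1.8]],
  [60,[29,-12,0],[0,0,1.8]],
  [60,[29,-13,0],[0,0,1.8]],
  [60,[28,-14,6],[0,0,1.8]],
  [60,[28,-15,6],[0,0,1.9]],
  [60,[28,-15,6],[0,0,1.9]],
])

```text
clock: 24.85
eef_pos: [514.6, 110.6, 239.3]
tcp_rot: [3.141, -0.0, 1.454]
contact_force: [-0.2, 0.4, -0.5]
opening: 0.704
```

Request:
servo_tool([
  [60,[27,-16,8],[0,0,1.9]],
  [60,[26,-17,8],[0,0,1.9]],
  [60,[26,-18,8],[0,0,1.9]],
  [60,[25,-19,8],[0,0,1.8]],
  [60,[25,-20,8],[0,0,1.8]],
  [60,[24,-20,5],[0,0,1.8]],
  [60,[0,0,0],[0,0,0]],
  [60,[0,0,0],[0,0,0]],
])

```text
clock: 25.85
eef_pos: [437.4, 281.4, 194.3]
tcp_rot: [3.141, -0.0, 1.262]
contact_force: [0.1, -0.5, -1.0]
opening: 0.703
```

Run:
```python
from h import *
import pickle
s=sense();print(s["clock"],np.round(s["eef_pos"],1),np.degrees(s["tcp_rot"]).round(1))
im=grab_frame("wrist");cv2.imwrite("pics/w7.png",im);pickle.dump(get_calibration("wrist"),open("w7.pkl","wb"))
q=trace("wrist","white")[0];m=q["mask"].astype(np.uint8);print(q["conf"],m.sum())
v,u=np.nonzero(m);print("bbox",u.min(),u.max(),v.min(),v.max())
# rows with widest extent = pin
for r in range(v.min(),v.max()+1,3):
    k=u[v==r];print(r,k.min(),k.max(),end="; ")
# left and right end columns
print()
for c in (u.min()+2,u.min()+6,u.max()-6,u.max()-2): print(c,v[u==c].mean().round(1),len(v[u==c]))
P=np.array([438.7,283.5,0])
for z in (87,132): print(px("wrist",P+[0,0,z]).round())
```

```text
25.85 [437.4 281.4 194.3] [180.   -0.   72.3]
0.63 5097
bbox 268 386 180 282
180 326 331; 183 306 345; 186 306 346; 189 305 348; 192 305 349; 195 304 350; 198 304 351; 201 303 352; 204 303 352; 207 302 353; 210 302 353; 213 302 352; 216 301 352; 219 301 352; 222 301 352; 225 301 352; 228 269 379; 231 268 386; 234 268 386; 237 269 385; 240 301 352; 243 302 351; 246 302 351; 249 303 351; 252 314 343; 255 314 342; 258 314 343; 261 314 342; 264 314 342; 267 314 342; 270 314 342; 273 314 342; 276 314 342; 279 315 341; 282 319 337; 
270 232.5 10
274 232.5 10
380 234.0 11
384 234.5 10
[322. 237.]
[322. 268.]
```

```bash
python3 plan.py $(python3 -c "
from h import *
A=ray('wrist',(327,233.4),87);print(A[0],A[1],121)") 71.5 5 60
```

```text
[60.0, [0.9, 0.6, 14.7], [0.01, -0.0, 0.15]],[60.0, [0.9, 0.6, 14.7], [0.01, -0.0, 0.15]],[60.0, [0.9, 0.6, 14.7], [0.01, -0.0, 0.15]],[60.0, [0.9, 0.6, 14.7], [0.01, -0.0, 0.15]],[60.0, [0.9, 0.6, 14.7], [0.01, -0.0, 0.15]],
t 25.95 [437.6 281.  194.3]
```

Request:
servo_tool([
  [60,[2,1,15],[0,0,0.4]],
  [60,[1.5,1,15],[0,0,0.4]],
  [60,[1,1,15],[0,0,0]],
  [60,[0,0,15],[0,0,0]],
  [60,[0,0,13.5],[0,0,0]],
  [10,[0,0,0],[0,0,0]],
  [10,[0,0,0],[0,0,0]],
  [10,[0,0,0],[0,0,0]],
], force=40)

```text
clock: 26.95
eef_pos: [441.8, 285.3, 121.1]
tcp_rot: [3.141, -0.001, 1.247]
contact_force: [-0.4, 0.1, -1.2]
opening: 0.159
```

Request:
servo_tool([
  [10,[0,0,0],[0,0,0]],
  [10,[0,0,-20],[0,0,0]],
  [10,[0,0,-50],[0,0,0]],
  [10,[0,0,-55],[0,0,0]],
  [10,[0,0,-45],[0,0,0]],
  [10,[0,0,0],[0,0,0]],
])

```text
clock: 27.7
eef_pos: [443.0, 286.0, 294.4]
tcp_rot: [3.137, -0.006, 1.247]
contact_force: [-0.2, 0.9, -1.5]
opening: 0.157
```

```bash
python3 st.py; python3 plan.py 590.5 104 290 98 10 10
```

```text
27.7 along 292.2 lat -121.1 z 294.4 F along/lat/z 0.93 -0.12 -1.45 yaw 71.5
[10.0, [-12.6, 19.8, 0.5], [0.03, -0.03, -2.65]],[10.0, [-13.5, 19.2, 0.5], [0.03, -0.03, -2.65]],[10.0, [-14.3, 18.5, 0.4], [0.03, -0.03, -2.65]],[10.0, [-15.2, 17.8, 0.4], [0.03, -0.03, -2.65]],[10.0, [-16.0, 17.1, 0.4], [0.03, -0.03, -2.65]],[10.0, [-16.8, 16.4, 0.4], [0.03, -0.03, -2.65]],[10.0, [-17.5, 15.6, 0.4], [0.03, -0.03, -2.65]],[10.0, [-18.2, 14.7, 0.4], [0.03, -0.03, -2.65]],[10.0, [-18.9, 13.9, 0.4], [0.03, -0.03, -2.65]],[10.0, [-19.5, 13.0, 0.4], [0.03, -0.03, -2.65]],
t 27.7 [443.  286.  294.4]
```

Request:
servo_tool([
  [10,[-13,20,0],[0,0,-2.7]],
  [10,[-14,19,0],[0,0,-2.7]],
  [10,[-14,19,0],[0,0,-2.7]],
  [10,[-15,18,0],[0,0,-2.7]],
  [10,[-16,17,0],[0,0,-2.6]],
  [10,[-17,16,0],[0,0,-2.6]],
  [10,[-17,16,0],[0,0,-2.6]],
  [10,[-18,15,0],[0,0,-2.6]],
])

```text
clock: 28.7
eef_pos: [560.1, 138.7, 288.8]
tcp_rot: [-3.139, 0.0, 1.619]
contact_force: [0.1, 0.2, -1.4]
opening: 0.156
```

Request:
servo_tool([
  [10,[-19,14,0],[0,0,-2.6]],
  [10,[-20,13,0],[0,0,-2.6]],
  [10,[0,0,0],[0,0,0]],
  [10,[0,0,0],[0,0,0]],
])

```text
clock: 29.2
eef_pos: [589.2, 102.7, 289.4]
tcp_rot: [-3.14, -0.0, 1.707]
contact_force: [0.6, 0.9, -1.5]
opening: 0.156
```

```bash
python3 st.py
python3 - <<'E'
from h import *
im=grab_frame("wrist");cv2.imwrite("pics/w8.png",cv2.convertScaleAbs(im,alpha=1.6))
import pickle;pickle.dump(get_calibration("wrist"),open("w8.pkl","wb"))
E
```

```text
29.2 along 90.3 lat -1.8 z 289.4 F along/lat/z 0.79 0.67 -1.45 yaw 97.8
```

View pics/w8.png

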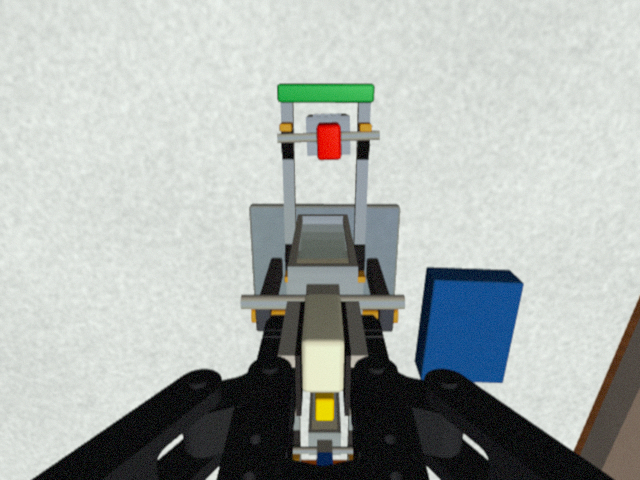

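Run:
```python
from pk import *
a=np.radians(8);Y=np.array([-np.sin(a),np.cos(a),0]);X=np.array([Y[1],-Y[0],0]);M=np.array([603.6,13.5,0])
im=cv2.imread("pics/w8.png").mean(2)
for u in (288,291,359,362): print(u,im[230:290:2,u].astype(int).tolist())
for v in (180,200): print(v,im[v,278:302].astype(int).tolist(),im[v,348:376].astype(int).tolist())
for n,uv,z in(("pin",(323.5,301),255),("rails200",(325.3,200),119),("cap",(326,84),126),("ramp0",(325,245),118),("brass mid",(325,279),131)):
    P=rayk("w8.pkl",uv,z)-M;print(n,"along",(P@Y).round(1),"lat",(P@X).round(1))
```

```text
288 [156, 159, 155, 158, 153, 156, 156, 80, 24, 23, 26, 34, 27, 38, 30, 36, 55, 61, 103, 152, 145, 148, 152, 150, 156, 154, 152, 159, 159, 157]
291 [156, 155, 156, 160, 160, 156, 147, 80, 40, 50, 62, 63, 61, 75, 67, 64, 64, 66, 110, 151, 155, 160, 158, 159, 159, 157, 159, 158, 159, 162]
359 [159, 158, 158, 156, 156, 153, 159, 103, 34, 26, 42, 25, 18, 38, 21, 25, 17, 28, 29, 27, 35, 54, 60, 77, 134, 132, 137, 157, 156, 153]
362 [162, 156, 152, 157, 156, 161, 157, 105, 13, 26, 28, 24, 29, 23, 35, 27, 21, 22, 24, 28, 47, 67, 65, 86, 132, 131, 140, 156, 156, 155]
180 [223, 224, 223, 225, 208, 173, 158, 158, 161, 156, 154, 162, 158, 156, 163, 149, 137, 187, 218, 226, 223, 228, 223, 220] [213, 213, 214, 214, 214, 215, 204, 139, 118, 148, 158, 160, 157, 155, 161, 158, 160, 160, 162, 181, 210, 213, 209, 214, 204, 209, 210, 211]
200 [228, 223, 221, 214, 212, 193, 162, 154, 158, 157, 158, 155, 154, 156, 157, 150, 138, 151, 209, 223, 221, 224, 223, 221] [226, 225, 227, 226, 223, 215, 179, 127, 144, 159, 157, 158, 158, 158, 158, 161, 159, 157, 175, 218, 228, 228, 228, 223, 220, 218, 214, 218]
pin along 89.9 lat -1.5
rails200 along 98.9 lat -0.1
cap along 177.3 lat 0.3
ramp0 along 64.0 lat -0.4
brass mid along 42.1 lat -0.4
```

The bar's midline is 1.3 mm towards tool +y of the white pin. Red still hangs properly. The inner saddle's ramp starts at 64, so its seat is at about 47.

Request:
servo_tool([
  [10,[0,1.3,5],[0,0,0]],
  [10,[0,0,16],[0,0,0]],
  [10,[0,0,20],[0,0,0]],
  [10,[0,0,20],[0,0,0]],
  [10,[0,0,20],[0,0,0]],
  [10,[0,0,20],[0,0,0]],
  [10,[0,0,18],[0,0,0]],
  [10,[0,0,4],[0,0,0]],
])

```text
clock: 30.25
eef_pos: [590.3, 102.6, 165.7]
tcp_rot: [-3.139, 0.0, 1.708]
contact_force: [0.1, -0.6, -1.9]
opening: 0.151
```

Request:
servo_tool([
  [10,[0,0,2],[0,0,0]],
  [10,[0,0,2],[0,0,0]],
  [10,[0,0,2],[0,0,0]],
  [10,[0,0,2],[0,0,0]],
  [10,[0,0,2],[0,0,0]],
  [10,[0,0,0],[0,0,0]],
])

```text
clock: 31.0
eef_pos: [591.2, 102.6, 157.3]
tcp_rot: [-3.141, -0.0, 1.708]
contact_force: [-0.8, 0.3, -1.4]
opening: 0.157
```

```bash
python3 st.py
```

```text
31.0 along 90.0 lat 0.1 z 157.3 F along/lat/z 0.35 -0.72 -1.45 yaw 97.9
```

Request:
servo_tool([
  [10,[0,-0.4,2],[0,0,0]],
  [10,[-4,0,0],[0,0,0]],
  [10,[-5,0,0],[0,0,0]],
  [10,[-5,0,0],[0,0,0]],
  [10,[-5,0,0],[0,0,0]],
  [10,[-4,0,-0.7],[0,0,0]],
  [10,[-3,0,-0.8],[0,0,0]],
  [10,[0,0,0],[0,0,0]],
])

```text
clock: 32.0
eef_pos: [594.5, 76.6, 157.1]
tcp_rot: [3.141, 0.0, 1.708]
contact_force: [-0.3, 0.4, -1.1]
opening: 0.152
```

Request:
servo_tool([
  [10,[-1.5,0,0],[0,0,0]],
  [10,[-1.5,0,0],[0,0,0]],
  [10,[-1.5,0,0],[0,0,0]],
  [10,[-1.5,0,0],[0,0,0]],
  [10,[-1.5,0,0],[0,0,0]],
  [10,[-1.5,0,0],[0,0,0]],
  [10,[0,0,0],[0,0,0]],
])

```text
clock: 32.88
eef_pos: [595.8, 67.7, 157.0]
tcp_rot: [3.141, 0.0, 1.708]
contact_force: [-0.3, 0.4, -0.1]
opening: 0.155
```

```bash
python3 st.py
```

```text
32.875 along 54.8 lat -0.2 z 157.0 F along/lat/z 0.48 -0.24 -0.14 yaw 97.9
```

Request:
servo_tool([
  [10,[-1,0,0],[0,0,0]],
  [10,[-1,0,0],[0,0,0]],
  [10,[-1,0,0],[0,0,0]],
  [10,[-1,0,0],[0,0,0]],
  [10,[-1,0,0],[0,0,0]],
  [10,[0,0,0],[0,0,0]],
])

```text
clock: 33.62
eef_pos: [596.4, 62.9, 156.9]
tcp_rot: [-3.142, -0.0, 1.708]
contact_force: [-0.4, -0.2, -1.1]
opening: 0.154
```

Request:
servo_tool([
  [10,[-1,0,0],[0,0,0]],
  [10,[-1,0,0],[0,0,0]],
  [10,[0,0,0],[0,0,0]],
])

```text
clock: 34.0
eef_pos: [596.7, 60.9, 157.0]
tcp_rot: [3.142, 0.0, 1.708]
contact_force: [0.9, -0.4, -0.6]
opening: 0.16
```

Request:
servo_tool([
  [10,[-1,0,0],[0,0,0]],
  [10,[0,0,0],[0,0,0]],
])

```text
clock: 34.25
eef_pos: [596.8, 60.1, 157.0]
tcp_rot: [-3.142, -0.0, 1.708]
contact_force: [-0.5, 0.7, -1.6]
opening: 0.156
```

Request:
servo_tool([
  [10,[-1,0,0],[0,0,0]],
  [10,[0,0,0],[0,0,0]],
])

```text
clock: 34.5
eef_pos: [596.9, 59.2, 157.0]
tcp_rot: [3.142, -0.0, 1.708]
contact_force: [0.0, 2.4, 0.3]
opening: 0.153
```

Request:
servo_tool([
  [10,[-0.5,0,0],[0,0,0]],
  [10,[0,0,0],[0,0,0]],
])

```text
clock: 34.75
eef_pos: [597.0, 58.7, 157.0]
tcp_rot: [3.142, -0.0, 1.708]
contact_force: [-0.8, 3.1, -1.0]
opening: 0.157
```

Request:
servo_tool([
  [10,[0.7,0,1],[0,0,0]],
  [10,[0.4,0,1],[0,0,0]],
  [10,[0,0,0.5],[0,0,0]],
  [10,[0,0,0],[0,0,0]],
])

```text
clock: 35.25
eef_pos: [596.9, 59.6, 154.5]
tcp_rot: [3.141, 0.0, 1.708]
contact_force: [0.3, 2.0, 0.2]
opening: 0.156
```

```bash
python3 st.py
```

```text
35.25 along 46.6 lat -0.2 z 154.5 F along/lat/z 1.97 0.55 0.17 yaw 97.9
```

Request:
servo_tool([
  [10,[0.6,0,0],[0,0,0]],
  [25,[0,0,0],[0,0,0]],
  [40,[0,0,0],[0,0,0]],
  [50,[0,0,-5],[0,0,0]],
  [50,[0,0,-25],[0,0,0]],
  [60,[0,0,-40],[0,0,0]],
  [60,[0,0,-50],[0,0,0]],
])

```text
clock: 36.12
eef_pos: [596.2, 60.0, 275.3]
tcp_rot: [-3.14, 0.0, 1.708]
contact_force: [0.7, -0.4, 0.8]
opening: 0.705
```

Request:
servo_tool([
  [60,[0,-30,-20],[0,0,0]],
  [60,[0,-40,-10],[0,0,0]],
  [60,[0,-40,0],[0,0,0]],
  [60,[0,-40,0],[0,0,0]],
  [60,[0,-40,0],[0,0,0]],
  [60,[0,0,0],[0,0,0]],
])

```text
clock: 36.88
eef_pos: [406.4, 33.8, 304.9]
tcp_rot: [3.141, 0.0, 1.708]
contact_force: [1.4, 1.0, -0.0]
opening: 0.702
```

```bash
python3 st.py
python3 - <<'E'
from h import *
im=grab_frame("side");t=grab_frame("top")
a=cv2.resize(im[160:330,260:370],(360,556),interpolation=3);b=cv2.resize(t[180:275,220:410],(430,215),interpolation=3)
o=np.zeros((556,800,3),np.uint8);o[:,:360]=a;o[:215,370:]=b
o[225:540,370:]=cv2.resize(t[180:330,160:365],(430,315),interpolation=3)
cv2.imwrite("pics/s9.png",cv2.convertScaleAbs(o,alpha=1.6))
E
```

```text
36.875 along 47.6 lat -192.4 z 304.9 F along/lat/z 0.83 1.49 -0.03 yaw 97.9
```

View pics/s9.png

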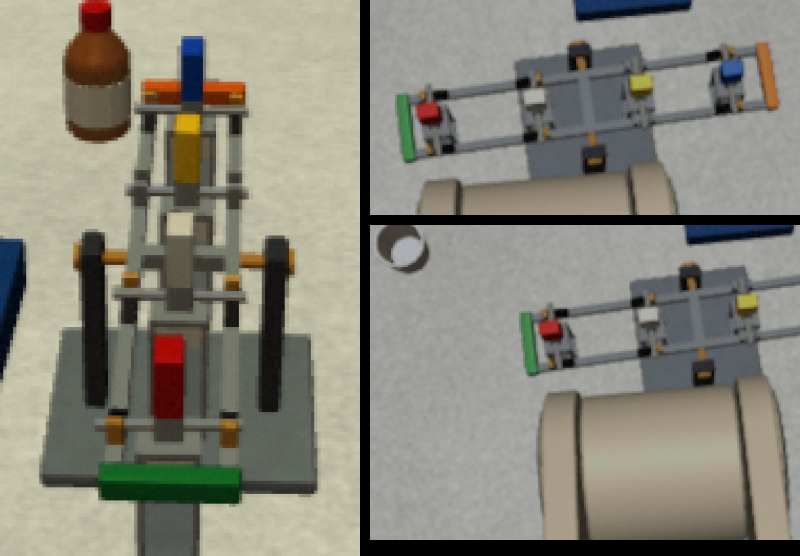

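The last view shows all four carriers hanging. Red's pin is behind the left outer stops, white's against the left inner stops and blue's against the right outer stops. The bar is near level and the arm is clear.

```bash
python3 -c "
from rig import *
sign_off()"
```

```text
the job is handed in; nothing more can be done
```

All three carriers hang on the bar in the order asked, and I handed the job in at about 37 s of the 72 s allowed. Red is in the left outer saddle, blue in the right outer and white in the left inner.

- **Seating:** I slid each carrier gently along the bar until the sprung stop pushed back with about 3 N. I then eased off, lowered it to where the bar should balance, and let go. The seats were at about +144, −134 and +47 mm from the pivot.
- **Last check:** the final side and top pictures show each pin lying across both rails next to its stops. The bar looks near level, yellow still hangs, and the arm is clear. The bottle, pot and slide box, where visible in those crops, look untouched. I didn't zoom in on the white carrier after releasing it, so its seating rests on the 3 N I felt and on how it looks in those pictures.
- **Small disagreements:** between camera views, my estimate of the bar's sideways position varied by 1–2 mm. Red's pin hangs about 2 mm off the middle. While I lowered red and white, about 2 N of stop force remained, so I backed off a further 0.6 mm before opening the fingers.
- **Not measured:** I never read the bar's tilt directly. The balance estimates put the largest dip at about 5 degrees, with red hung alone.

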